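# Walk the gouge chest back to the bench batten

## Task

Walk the heavy long chest away from you across the bench, without lifting it, until its far side stands up against the wooden batten, about square to it. Creep it by pushing its near face at alternate ends: the left end first until that end is well ahead of the right (some 3 to 4 cm), then the right end until it is well ahead of the left, then the left again, and so on until it is home, never slewing it more than about 30 degrees. Leave the short box and the jar where they stand.

Things in the scene. Friction and masses are not known exactly. Their poses are not given: they have to be found in the camera images.
- chest: the long chest: closed pale wood, brass clasp, 100 deep (x) x 200 long (y) x 60 high, about 1.1 kg, flat base; too wide to grasp; left or right of the short box. Origin: centre of underside. x towards the batten (near face, with clasp, at -50), y to its left end (+100), z up. Starts 75 to 105 mm short of home, right end up to 30 mm ahead. Pushed at one end, it turns; the other may slip back.
- chest_back (a point): middle of the bottom edge of the chest's far face (50 mm from the chest's origin along its x). Its own x axis is turned 45 degrees counter-clockwise (seen from above) from the chest's x axis: its angle to the batten's x axis is 45 degrees when square, less when the left end leads, more when the right end leads
- batten: dark wooden batten fixed to the bench beyond the chest and the box, 30 thick (x) x 640 long (y) x 40 high. Origin: centre of underside. x points across it away from the robot (the face that the chest must meet is at x = -15), y along it to the left, z up. When home, the chest's origin is at x = -65 in this frame
- short_box: bystander: closed box of the same wood and section as the chest (100 deep, 60 high) but only 110 long (y); loose, beside the chest, 230 to 300 mm between centres. Origin: centre of underside, axes as the chest's. Not to be disturbed
- jar: bystander: glass jar with a steel lid, 70 in diameter, 100 high, loose, standing to the left of both boxes, in front of the batten. Origin: centre of the underside. Not to be disturbed
Things that resemble listed ones, but are neither listed nor needed, are in the scene too. What is shaped like the chest but orange is not meant.

How it is judged:
On the way, in this order (a step that is already met when the one before it is completed fails the run):
1. the left end of the chest leads the right by more than about 15 mm (4.3 degrees) (angle between the x axis of chest_back and the x axis of batten, either way round below 0.7104 rad), for 0.1 s.
2. then the right end leads the left by more than about 15 mm (4.3 degrees) (angle between the x axis of chest_back and the x axis of batten, either way round above 0.8604 rad), for 0.1 s.
At the end, for the whole second after the job is handed in: the chest stands flat and at rest with its middle within 15 mm of where it is when fully against the batten, square to it within 10 degrees, in front of the batten's length (x of chest in the frame of batten between -0.08 and -0.055 m and y of chest in the frame of batten between -0.27 and 0.27 m and angle between the x axis of chest_back and the x axis of batten, either way round between 0.6104 and 0.9604 rad and angle between chest's own z axis and vertical below 0.05 rad and linear speed of chest below 0.01 m/s); the robot touches nothing.
It fails at once if the chest is slewed more than 35 degrees from square (angle between the x axis of chest and the x axis of batten, either way round above 0.61 rad).
It fails at once if the chest is lifted by more than 15 mm or tipped by more than 10 degrees (height (world z) of chest above 0.015 m or angle between chest's own z axis and vertical above 0.175 rad).
It fails at once if the short box or the jar is moved by more than 15 mm (distance of any of short_box, jar from where it was at the start of the episode above 0.015 m).
It also fails if it takes over 48 s, if anything falls off the work surface, if the arm or the gripper's body presses on something with over 40 N, if the wrist force passes 120 N, or if a joint passes its speed limit or range.

## Robot

A 6-joint arm with a two-finger parallel gripper is mounted at the origin on the work surface. World frame = base frame: x ahead of the robot, y to its left, z up, the work surface at z = 0. Lengths are in m, angles in rad, forces in N, time in s.
With the tool pointing down it reaches from about 0.25 to 0.725 m from the base axis. Payload 4 kg.
Tool frame: the origin (TCP) lies on the centre line of the jaws, within the pads' length; the fingertips stand 14 mm ahead of it and the grasp point (between the pads) lies 5 mm behind it; z points along the fingers, x is the direction in which the jaws open and shut, and the axes are right-handed (so a half turn about z gives the same grasp; the last joint's range is limited). The gripper opens to 85 mm and grips with 20 to 120 N. Pads are 22 mm wide; open, the fingers measure 114 mm over their backs; the gripper's body (76 mm by 85 mm) begins 54 mm behind the grasp point. The pads swing forward as they close: fully open they stand 13 mm farther back than shut.
Start: joints at [1.282, 0.241, 0.005, 1.335, 0, 1.571], TCP at [0.142, 0.479, 0.245] pointing down, gripper open.
Joint ranges: [-2.72, 2.72], [-1.05, 1.87], [-1.09, 1.28], [-1.99, 2.15], [-1.42, 1.44], [-3.14, 3.14]. Speed limits (rad/s): [2.79, 2.79, 3.14, 3.14, 3.14, 3.14].

## Interface

Orientations are given as a unit quaternion [x, y, z, w].
In Python, from workcell import bot gives the robot as it stands.
- The arm moves only by the tool play_rows, never from a script. Its argument "motion" is a list of rows, each an object with "fingers": the closure, from -1 (fully open) to 1 (shut), so that 0 is half open; "translation": the shift along the tool's x, y, z in cm, a list of three; "roll": the turn about the tool's z in degrees. A call has 1 to 20 rows; each row is the pose to reach, as a shift and turn from the pose commanded when the call began, along the tool's axes at that moment; what a row does not reach only later rows make up. A row lasts 1/12 s, in which the tool goes at most 41.7 mm and 7.16 degrees, less where a joint would pass 70% of its speed; a pose out of reach is approached as far as the arm can. A call with a gripper value outside its range is refused whole. The fingers move at their own pace and stop on an object; the grip force is fixed at half the most. Time passes only in rows, so rows that repeat a pose let the fingers close. It gives the time, the measured TCP pose, the force and the opening at its end, in the units of the state.
- bot.get_obs(): the state, without advancing time (a new reading comes with each control period).
- bot.camera(name): name is "side" or "top" or "wrist"; returns a dict with "pixels" (420x560x3 uint8, red, green, blue), "intrinsics" (3x3 intrinsics, pixels), "world_to_cam" (4x4, takes a point from world to camera coordinates). Camera axes: x right, y down, z forward; pixel columns grow to the right and rows downward; lengths in m; the calibration is good to about 2 mm. A picture is of the moment at which its call begins. There is no depth.
- bot.job_done(): hands the job in, once; it reports no verdict.
The state is a dict: "clock": time; "joint_pos": joint angles; "joint_vel": joint speeds; "tau": joint torques, N m; "eef_pos": TCP position; "tool_rot": TCP orientation; "ft_force": force on the tool from outside, world axes, zero at the start; "ft_torque": the same for the moment, N m; "grip_width": finger opening in m.
Only numpy, scipy, OpenCV 4.12 (cv2) and the standard library are available. Lean on these libraries where they do the work, as an engineer would, in place of code of your own. Each camera call takes 0.05 s, during which the arm holds its last target. There are 200 camera calls.

## Working session

There is one attempt and no reset: what is moved stays moved. The work goes in short steps, Python scripts to look and compute and a tool call to move; the robot and the scene stay as the last step left them, time stands still between calls to the robot, and variables do not carry over. Pictures are saved under pics/ and viewed, about 8 in all and at most 12, crops included, and the job is handed in when it is done.

Besides the shell and the picture viewer there is one more tool, called after "Request:" as a command line: name --argument value ..., lists and objects as JSON in quotes. play_rows: Moves the arm, as the interface text tells. Its arguments: {"type":"object","properties":{"motion":{"type":"array","items":{"type":"object","properties":{"fingers":{"type":"number"},"translation":{"type":"array","items":{"type":"number"}},"roll":{"type":"number"}}}}},"required":["motion"]}

```bash
mkdir -p pics; ls; python3 - <<'E'
from workcell import bot
import cv2
print(bot.get_obs())
for n in("top","side"):
    c=bot.camera(n); cv2.imwrite(f"pics/{n}0.png",c["pixels"][:,:,::-1]); print(n,c["intrinsics"].tolist(),c["world_to_cam"].round(4).tolist())
E
```

```text
pics
{'clock': 0.0, 'joint_pos': array([ 1.28200807e+00,  2.41415570e-01,  3.74639547e-03,  1.33514343e+00,
       -6.83631529e-06,  1.57082819e+00]), 'joint_vel': array([-0.00088321, -0.0011062 , -0.00200291, -0.0001414 , -0.00012668,
        0.00028929]), 'tau': array([-8.74848647e-04, -3.72319400e+01,  2.52405900e+01,  1.69621973e-02,
       -2.22236026e-04, -2.94260211e-06]), 'eef_pos': array([0.14223486, 0.47874741, 0.24442005]), 'tool_rot': array([ 8.01504866e-01,  5.97987403e-01, -8.05963390e-04,  6.05618564e-04]), 'ft_force': array([ 0.03480471, -0.39051818, -0.02014989]), 'ft_torque': array([ 0.00440661, -0.03733418, -0.01358373]), 'grip_width': 0.08547811389144198}
top [[487.52200347397473, 0.0, 276.7886856563962], [0.0, 487.52200347397473, 207.41277766738494], [0.0, 0.0, 1.0]] [[-0.0258, -0.9993, -0.0278, 0.1314], [-0.9903, 0.0294, -0.1355, 0.5192], [0.1363, 0.0241, -0.9904, 1.1217], [0.0, 0.0, 0.0, 1.0]]
side [[396.45444455193376, 0.0, 276.6462128263562], [0.0, 396.45444455193376, 210.2527870232832], [0.0, 0.0, 1.0]] [[0.9937, -0.1119, -0.0047, -0.5066], [-0.0651, -0.5426, -0.8374, 0.116], [0.0912, 0.8325, -0.5465, 0.7984], [0.0, 0.0, 0.0, 1.0]]
```

View pics/top0.png

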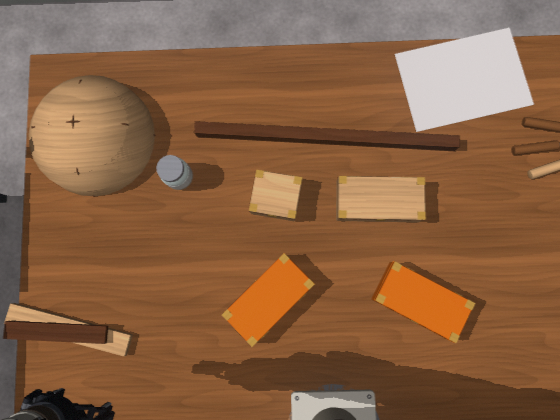

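View pics/side0.png

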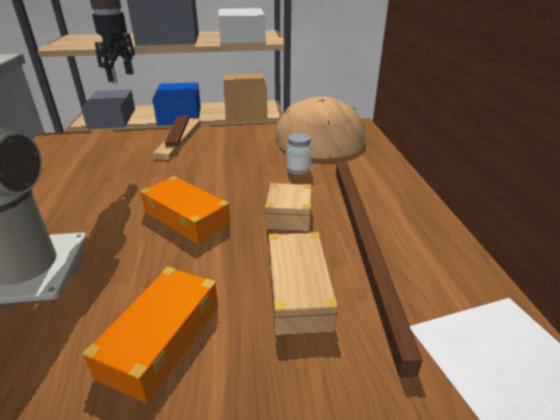

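The top view shows the pale chest at about (382,198), the short box at (275,194), the jar at (173,170), and the batten from (196,128) to (459,143). There are orange decoys at (268,300) and (425,302). The candidates for the chest are the pale long box (382,198), the pale short box (275,194) and the two orange boxes. The pale long box fits because it has a 2:1 plan and is pale wood. An enlarged crop will confirm it.

```bash
cat > h.py <<'E'
import numpy as np, cv2
from workcell import bot
def ray(c,uv):
    T=c["world_to_cam"];R,t=T[:3,:3],T[:3,3]
    d=R.T@np.linalg.solve(c["intrinsics"],[*uv,1.]); return -R.T@t,d
def onz(c,uv,z):
    o,d=ray(c,uv); return (o+d*(z-o[2])/d[2])
def tri(c1,p1,c2,p2):
    o1,d1=ray(c1,p1);o2,d2=ray(c2,p2)
    s=np.linalg.lstsq(np.c_[d1,-d2],o2-o1,rcond=None)[0]
    a,b=o1+s[0]*d1,o2+s[1]*d2; return (a+b)/2,np.linalg.norm(a-b)
def blobs(img,lo,hi,amin):
    m=cv2.inRange(cv2.cvtColor(img,cv2.COLOR_RGB2HSV),lo,hi)
    n,l,s,ce=cv2.connectedComponentsWithStats(m)
    return [(ce[i].round(1),s[i].tolist()) for i in range(1,n) if s[i,4]>=amin],m
E
python3 - <<'E'
from h import *
c=bot.camera("top");s=bot.camera("side")
a=cv2.resize(c["pixels"][110:250,230:470],None,fx=3.3,fy=3.3,interpolation=cv2.INTER_CUBIC)
cv2.imwrite("pics/crop1.png",a[:,:,::-1])
b=cv2.resize(s["pixels"][160:380,240:420],None,fx=2.7,fy=2.7,interpolation=cv2.INTER_CUBIC)
cv2.imwrite("pics/crop2.png",b[:,:,::-1])
hsv=cv2.cvtColor(c["pixels"],cv2.COLOR_RGB2HSV)
for u,v in[(342,182),(380,195),(380,214),(320,200),(420,213),(300,133),(275,195)]: print(u,v,hsv[v,u])
E
```

```text
342 182 [ 19 158 186]
380 195 [ 15 112 200]
380 214 [ 16 117 210]
320 200 [ 13 154 134]
420 213 [ 19 157 183]
300 133 [ 11 157  94]
275 195 [ 17 106 214]
```

View pics/crop1.png

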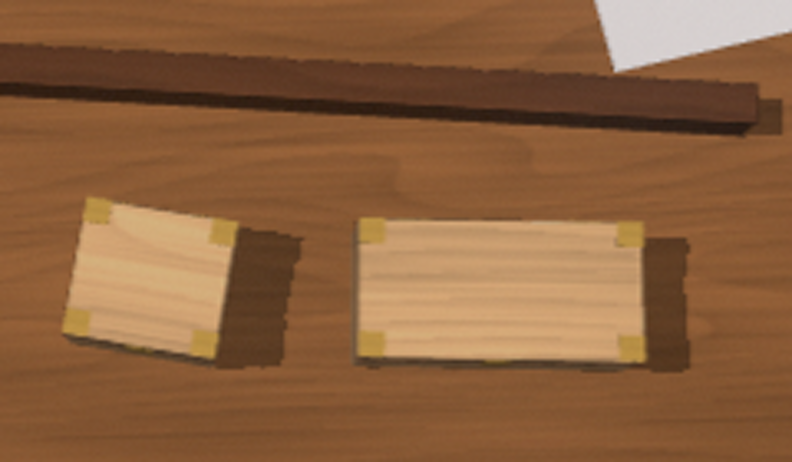

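View pics/crop2.png

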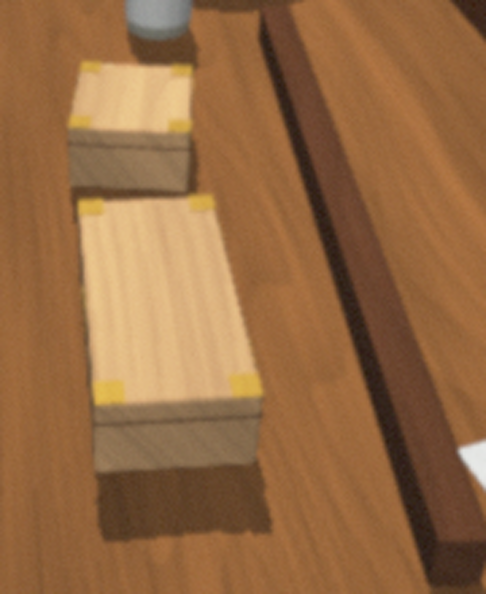

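The crops confirm the pale long box with brass corners is the chest: top-face corners in the top view are near (338,176), (425,177), (426,219) and (338,218). It is not orange. Next I'll get its numbers.

```bash
cat >> h.py <<'E'
def quads(c,amin=600):
    "bright pale top faces -> sub-pixel quadrilateral by minAreaRect-free polygon"
    h=cv2.cvtColor(c["pixels"],cv2.COLOR_RGB2HSV)
    m=cv2.inRange(h,(12,60,160),(26,185,255)); m=cv2.morphologyEx(m,cv2.MORPH_OPEN,np.ones((3,3)))
    out=[]
    for k in cv2.findContours(m,cv2.RETR_EXTERNAL,cv2.CHAIN_APPROX_NONE)[0]:
        if cv2.contourArea(k)>amin:
            out.append((cv2.contourArea(k),cv2.minAreaRect(k),k))
    return out
def batten(c):
    h=cv2.cvtColor(c["pixels"],cv2.COLOR_RGB2HSV); P=[]
    g=cv2.GaussianBlur(h[:,:,2],(3,3),0).astype(float)
    for u in range(205,450,5):
        d=np.where(g[105:165,u]<105)[0]
        if len(d)>4: P.append((u,105+d[0]-.5,105+d[-1]+.5))
    return np.array(P)
E
python3 - <<'E'
from h import *
c=bot.camera("top");s=bot.camera("side")
for a,r,k in quads(c): print("top",a,np.round(r[0],1),np.round(r[1],1),round(r[2],1))
for a,r,k in quads(s): print("side",a,np.round(r[0],1),np.round(r[1],1),round(r[2],1))
for a,r,k in quads(c):
    if 600<a<6000 and 200<r[0][0]<450 and r[0][1]<235:
        print(np.round([onz(c,p,.06) for p in cv2.boxPoints(r)],4).tolist(), onz(c,r[0],.06).round(4))
# two-view corners of chest
T=[(338.2,176.4),(424.8,177),(425.8,219.4),(338.2,218.2)]
S=[(318.7,233.3),(336.6,308.2),(274.8,309.6),(269.2,234.8)]
S=[(212/2.7+240,197/2.7+160),(261/2.7+240,398/2.7+160),(95/2.7+240,404/2.7+160),(79/2.7+240,200/2.7+160)]
for p,q in zip(T,S): x,e=tri(c,p,s,q); print("tri",x.round(4),round(e,4))
P=batten(c)
for i,z in((1,.04),(2,.0)):
    W=np.array([onz(c,(p[0],p[i]),z) for p in P]); f=np.polyfit(W[:,1],W[:,0],1); r=W[:,0]-np.polyval(f,W[:,1]); ok=abs(r)<.006
    f=np.polyfit(W[ok,1],W[ok,0],1); print(i,f.round(4),ok.sum(),len(ok),r[ok].std().round(4))
E
```

```text
top 604.0 [ 41.8 313.5] [71.3 16.3] 2.6
top 3452.0 [381.5 197.5] [85.5 42.1] 0.7
top 1847.0 [274.8 193.5] [46.5 42.1] 10.0
top 6069.5 [ 71.2 135.1] [83.2 99.4] 5.7
side 1948.5 [215.5 332.5] [172.9  22.6] 88.6
side 4242.5 [302.9 270.4] [77.3 63.8] 86.1
side 1141.5 [289.6 194.8] [47.1 30. ] 7.1
side 1620.0 [411.7 234.6] [187.1  14.9] 55.1
side 872.0 [210.5 166.5] [76.3 30.2] 87.6
side 2002.0 [317.9 118.6] [69.7 51.2] 24.4
side 642.0 [69.9 42. ] [15.2 62.3] 88.5
[[0.4905, -0.0257, 0.06], [0.5896, -0.0313, 0.06], [0.5807, -0.2297, 0.06], [0.4823, -0.2219, 0.06]] [ 0.5355 -0.1274  0.06  ]
[[0.515, 0.183, 0.06], [0.6131, 0.164, 0.06], [0.5903, 0.0568, 0.06], [0.4929, 0.0769, 0.06]] [0.5525 0.1201 0.06  ]
tri [ 0.5902 -0.0298  0.0573] 0.0023
tri [ 0.5803 -0.2304  0.0594] 0.0012
tri [ 0.4818 -0.2256  0.0613] 0.0011
tri [ 0.4913 -0.0252  0.0598] 0.0024
1 [0.0913 0.7132] 49 49 0.0011
2 [0.0901 0.6841] 48 49 0.0025
```

Request:
play_rows --motion '[{"fingers": 1, "translation": [-41.5, 45.8, 0], "roll": -11.4}, {"fingers": 1, "translation": [-41.5, 45.8, 0], "roll": -11.4}, {"fingers": 1, "translation": [-41.5, 45.8, 0], "roll": -11.4}, {"fingers": 1, "translation": [-41.5, 45.8, 0], "roll": -11.4}, {"fingers": 1, "translation": [-41.5, 45.8, 0], "roll": -11.4}, {"fingers": 1, "translation": [-41.5, 45.8, 0], "roll": -11.4}, {"fingers": 1, "translation": [-41.5, 45.8, 0], "roll": -11.4}, {"fingers": 1, "translation": [-41.5, 45.8, 0], "roll": -11.4}, {"fingers": 1, "translation": [-41.5, 45.8, 0], "roll": -11.4}, {"fingers": 1, "translation": [-41.5, 45.8, 0], "roll": -11.4}, {"fingers": 1, "translation": [-41.5, 45.8, 0], "roll": -11.4}, {"fingers": 1, "translation": [-41.5, 45.8, 0], "roll": -11.4}, {"fingers": 1, "translation": [-41.5, 45.8, 0], "roll": -11.4}, {"fingers": 1, "translation": [-41.5, 45.8, 0], "roll": -11.4}, {"fingers": 1, "translation": [-41.5, 45.8, 0], "roll": -11.4}, {"fingers": 1, "translation": [-41.5, 45.8, 0], "roll": -11.4}, {"fingers": 1, "translation": [-41.5, 45.8, 0], "roll": -11.4}, {"fingers": 1, "translation": [-41.5, 45.8, 0], "roll": -11.4}]'

```text
clock: 1.8
eef_pos: [0.4627, -0.0489, 0.2449]
tool_rot: [0.738, 0.674, -0.0, -0.001]
ft_force: [-0.2, 0.0, -0.5]
grip_width: 0.0
```

Request:
play_rows --motion '[{"fingers": 1, "translation": [0, 0, 4], "roll": 0}, {"fingers": 1, "translation": [0, 0, 8], "roll": 0}, {"fingers": 1, "translation": [0, 0, 12], "roll": 0}, {"fingers": 1, "translation": [0, 0, 16], "roll": 0}, {"fingers": 1, "translation": [0, 0, 18.5], "roll": 0}, {"fingers": 1, "translation": [0, 0, 20], "roll": 0}, {"fingers": 1, "translation": [0, 0.7, 20], "roll": 0}, {"fingers": 1, "translation": [0, 1.4, 20], "roll": 0}, {"fingers": 1, "translation": [0, 1.9, 20], "roll": 0}, {"fingers": 1, "translation": [0, 2.3, 20], "roll": 0}, {"fingers": 1, "translation": [0, 2.7, 20], "roll": 0}, {"fingers": 1, "translation": [0, 3.1, 20], "roll": 0}, {"fingers": 1, "translation": [0, 3.5, 20], "roll": 0}, {"fingers": 1, "translation": [0, 3.9, 20], "roll": 0}, {"fingers": 1, "translation": [0, 4.2, 20], "roll": 0}, {"fingers": 1, "translation": [0, 4.2, 20], "roll": 0}]'

```text
clock: 3.13
eef_pos: [0.5052, -0.0516, 0.0465]
tool_rot: [0.738, 0.675, 0.001, -0.001]
ft_force: [-2.8, 3.5, 0.3]
grip_width: -0.0001
```

```bash
cat >> h.py <<'E'
TB=-0.0908; N=np.array([np.cos(TB),np.sin(TB)]); L=np.array([-N[1],N[0]]); B0=np.array([.6838,0.])
def look(name=None):
    o=bot.get_obs(); c=bot.camera("top"); img=c["pixels"]
    if name: cv2.imwrite(f"pics/{name}.png",cv2.resize(img[90:320,190:470],None,fx=2.5,fy=2.5,interpolation=cv2.INTER_CUBIC)[:,:,::-1])
    p=o["eef_pos"]; print("t",round(o["clock"],2),"tcp batten x,y mm",((p[:2]-B0)@N*1e3).round(1),((p[:2])@L*1e3).round(1),"z",p[2].round(4),"F",o["ft_force"].round(1))
    for a,r,k in quads(c):
        if 1200<a<6000 and 200<r[0][0]<460 and r[0][1]<235:
            q=np.array([onz(c,x,.06)[:2] for x in cv2.boxPoints(r)]); d=np.array([[(x-B0)@N,x@L] for x in q])*1e3
            d=d[np.argsort(d[:,1])]; e=(d[2:].mean(0)-d[:2].mean(0))
            print("area",a,"centre to face x,y",d.mean(0).round(1),"lead left mm per 200",(200*e[0]/np.hypot(*e)).round(1),"len",np.hypot(*e).round(0),"corners",d.round(0).tolist())
E
python3 -c "
from h import *
look('p1')"
```

```text
t 3.13 tcp batten x,y mm -173.2 -5.6 z 0.0465 F [-2.8  3.5  0.3]
area 1839.5 centre to face x,y [-141.6  170. ] lead left mm per 200 22.4 len 109.0 corners [[-99.0, 110.0], [-197.0, 121.0], [-86.0, 219.0], [-185.0, 229.0]]
```

View pics/p1.png

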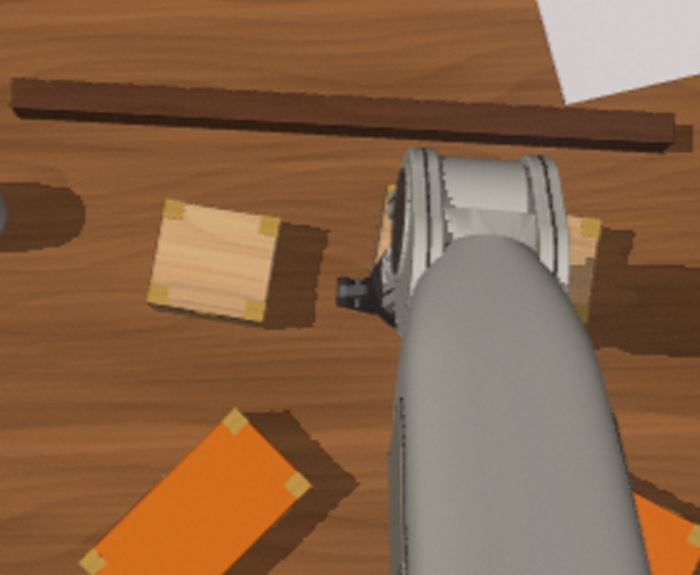

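The view from above shows the arm covering the middle of the chest. The far-left brass corner is visible at crop (392,187) and the far-right one at (590,225), so I'll track brass corners in both views.

```bash
python3 - <<'E'
from h import *
for n in("top","side"):
    c=bot.camera(n)
    if n=="side": cv2.imwrite("pics/s1.png",c["pixels"][:,:,::-1])
    for ce,s in blobs(c["pixels"],(18,130,130),(30,255,255),8)[0]:
        w=onz(c,ce,.06)[:2]; d=np.array([(w-B0)@N,w@L])*1e3
        if -230<d[0]<10 and -280<d[1]<250: print(n,ce,s,d.round(1))
for p in[(345.2,163.6),(430.8,178)]:
    c=bot.camera("top"); w=onz(c,p,.06)[:2]; print(((w-B0)@N*1e3).round(1),(w@L*1e3).round(1))
E
```

```text
top [345.9 165.2] [345, 164, 3, 4, 8] [-64.4   7.4]
top [259.  173.4] [255, 170, 9, 8, 57] [-96.1 210.1]
top [297.2 179.9] [293, 176, 9, 9, 60] [-106.3  119.4]
top [425.5 180.6] [422, 177, 8, 8, 58] [ -90.2 -178.5]
top [252.7 207.2] [249, 203, 8, 9, 59] [-177.1  219.1]
top [291.4 213.8] [288, 210, 8, 9, 61] [-187.1  128.1]
side [306.9 185.3] [303, 183, 9, 5, 36] [-96.6 213.5]
side [306.3 206.2] [302, 204, 9, 6, 45] [-105.9  120.3]
side [288.6 236. ] [285, 233, 9, 7, 56] [-150.1   12.1]
side [329.9 238.4] [325, 236, 10, 6, 55] [-69.6   2. ]
side [332.2 308.1] [326, 304, 13, 10, 112] [ -90.2 -178.8]
-60.7 9.2
-83.3 -190.6
```

View pics/s1.png

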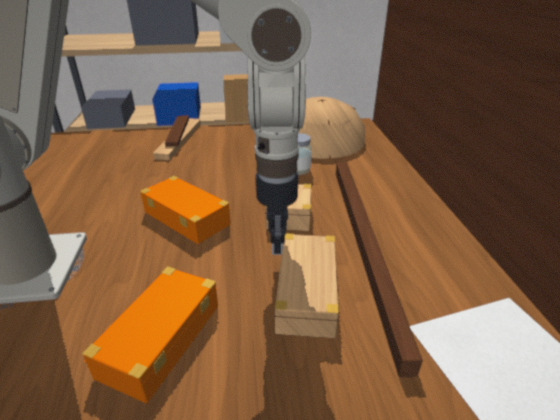

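The side view shows the chest's brass corners clearly at (288,236), (330,238) and (332,308). The left end leads by about 23 mm and the centre is 120 mm short of the face. I'll push about 9 mm more, then back off and slide across to the right end.

Request:
play_rows --motion '[{"fingers": 1, "translation": [0, 0.4, 0], "roll": 0}, {"fingers": 1, "translation": [0, 0.8, 0], "roll": 0}, {"fingers": 1, "translation": [0, 1.0, 0], "roll": 0}, {"fingers": 1, "translation": [0, 1.0, 0], "roll": 0}, {"fingers": 1, "translation": [0, 0, 0], "roll": 0}, {"fingers": 1, "translation": [0, -2, 0], "roll": 0}, {"fingers": 1, "translation": [0, -3.8, 0], "roll": 0}, {"fingers": 1, "translation": [-3.5, -3.8, 0], "roll": 0}, {"fingers": 1, "translation": [-7, -3.8, 0], "roll": 0}, {"fingers": 1, "translation": [-10.5, -3.8, 0], "roll": 0}, {"fingers": 1, "translation": [-14, -3.8, 0], "roll": 0}, {"fingers": 1, "translation": [-15.2, -3.8, 0], "roll": 0}, {"fingers": 1, "translation": [-15.2, -3.8, 0], "roll": 0}]'

```text
clock: 4.47
eef_pos: [0.4556, -0.2046, 0.0472]
tool_rot: [0.74, 0.673, 0.001, 0.003]
ft_force: [0.1, -0.2, -0.3]
grip_width: 0.0
```

```bash
cat >> h.py <<'E'
M=np.array([41-91j*0+91j,41-91j,-41+91j,-41-91j]); BY=np.array([[41,55],[41,-55]])
def pose(guess=None):
    import os
    o=bot.get_obs(); p=o["eef_pos"][:2]; z,th=guess or np.load("g.npy",allow_pickle=True)
    print("t",round(o["clock"],2),"tcp",((p-B0)@N*1e3).round(1),(p@L*1e3).round(1),"F",o["ft_force"].round(1))
    m,w=[],[]
    for n in("side","top"):
        c=bot.camera(n)
        for ce,s in blobs(c["pixels"],(18,130,130),(30,255,255),20)[0]:
            q=onz(c,ce,.06)[:2]; q=complex((q-B0)@N,q@L)*1e3
            if -230<q.real<10 and 110<q.imag<250: print("  box",n,q)
            d=abs(z+M*np.exp(1j*th)-q); i=d.argmin()
            if d[i]<22: m.append(M[i]);w.append(q)
    m,w=np.array(m),np.array(w); a=m-m.mean();b=w-w.mean()
    th=np.angle((b*a.conj()).sum()); z=w.mean()-np.exp(1j*th)*m.mean()
    print("chest",np.round(z,1),"th deg",np.degrees(th).round(2),"left lead mm",(-200*np.sin(th)).round(1),"n",len(m),"res",abs(w-z-m*np.exp(1j*th)).round(1))
    for s in(75,-75): print("  near face at",s,np.round(z+np.exp(1j*th)*(-50+s*1j),1))
    np.save("g.npy",np.array([z,th],dtype=object))
E
python3 -c "
from h import *
pose((-116-83j,-.17))"
```

```text
t 4.47 tcp -208.7 -162.4 F [ 0.1 -0.2 -0.3]
  box side (-96.68833552274668+213.0565471939453j)
  box side (-106.11741256433903+120.76540956546606j)
  box top (-96.08787186823731+209.8335411195099j)
  box top (-106.53216504463022+119.40709542900815j)
  box top (-177.1477105370554+219.14852411724635j)
  box top (-187.3032575331295+127.86973919584607j)
chest (-115.1-86.2j) th deg -10.05 left lead mm 34.9 n 7 res [1.2 0.6 0.3 0.1 0.3 0.4 0.8]
  near face at 75 (-151.2-3.7j)
  near face at -75 (-177.4-151.4j)
```

Request:
play_rows --motion '[{"fingers": 1, "translation": [0, 0.8, 0], "roll": 0}, {"fingers": 1, "translation": [0, 1.5, 0], "roll": 0}, {"fingers": 1, "translation": [0, 1.9, 0], "roll": 0}, {"fingers": 1, "translation": [0, 2.3, 0], "roll": 0}, {"fingers": 1, "translation": [0, 2.7, 0], "roll": 0}, {"fingers": 1, "translation": [0, 3.1, 0], "roll": 0}, {"fingers": 1, "translation": [0, 3.5, 0], "roll": 0}, {"fingers": 1, "translation": [0, 3.9, 0], "roll": 0}, {"fingers": 1, "translation": [0, 4.3, 0], "roll": 0}, {"fingers": 1, "translation": [0, 4.7, 0], "roll": 0}, {"fingers": 1, "translation": [0, 5.1, 0], "roll": 0}, {"fingers": 1, "translation": [0, 5.5, 0], "roll": 0}, {"fingers": 1, "translation": [0, 5.9, 0], "roll": 0}, {"fingers": 1, "translation": [0, 6.3, 0], "roll": 0}, {"fingers": 1, "translation": [0, 6.6, 0], "roll": 0}, {"fingers": 1, "translation": [0, 6.6, 0], "roll": 0}]'

```text
clock: 5.9
eef_pos: [0.5178, -0.2068, 0.0446]
tool_rot: [0.738, 0.675, -0.002, -0.001]
ft_force: [-4.1, -2.9, 1.5]
grip_width: 0.0007
```

```bash
python3 -c "
from h import *
pose((-103-85j,.08))"
```

```text
t 5.9 tcp -146.6 -159.0 F [-4.1 -2.9  1.5]
  box side (-188.8876450785708+128.52086637058682j)
  box top (-96.1018163604554+210.06895024672707j)
  box top (-106.29403743004073+119.4212336347007j)
  box top (-177.1477105370554+219.14852411724635j)
  box top (-187.3175426061648+128.10156894845193j)
chest (-91.2-75.4j) th deg 4.5 left lead mm -15.7 n 6 res [0.4 0.9 2.2 0.5 1.4 0.2]
  near face at 75 (-147-4.6j)
  near face at -75 (-135.2-154.1j)
```

Request:
play_rows --motion '[{"fingers": 1, "translation": [0, 0.4, 0], "roll": 0}, {"fingers": 1, "translation": [0, 0.8, 0], "roll": 0}, {"fingers": 1, "translation": [0, 1.2, 0], "roll": 0}, {"fingers": 1, "translation": [0, 1.4, 0], "roll": 0}, {"fingers": 1, "translation": [0, 1.4, 0], "roll": 0}, {"fingers": 1, "translation": [0, 0, 0], "roll": 0}, {"fingers": 1, "translation": [0, -2, 0], "roll": 0}, {"fingers": 1, "translation": [0, -4, 0], "roll": 0}, {"fingers": 1, "translation": [3.5, -4, 0], "roll": 0}, {"fingers": 1, "translation": [7, -4, 0], "roll": 0}, {"fingers": 1, "translation": [10.5, -4, 0], "roll": 0}, {"fingers": 1, "translation": [14, -4, 0], "roll": 0}, {"fingers": 1, "translation": [15.2, -4, 0], "roll": 0}, {"fingers": 1, "translation": [15.2, -4, 0], "roll": 0}]'

```text
clock: 7.17
eef_pos: [0.4937, -0.0483, 0.0453]
tool_rot: [0.736, 0.677, 0.0, -0.0]
ft_force: [-0.2, 0.1, 0.4]
grip_width: 0.0001
```

```bash
python3 -c "
from h import *
pose((-86-73j,.14))"
```

```text
t 7.17 tcp -185.0 -3.3 F [-0.2  0.1  0.4]
  box side (-96.68833552274668+213.0565471939453j)
  box side (-105.96570913005891+119.94002596809315j)
  box top (-96.1018163604554+210.06895024672707j)
  box top (-106.29403743004073+119.4212336347007j)
  box top (-177.13342536671422+218.91521366901827j)
  box top (-187.08385737071532+128.11582110507882j)
chest (-83.9-70.9j) th deg 8.85 left lead mm -30.8 n 8 res [1.2 1.1 0.3 1.  0.5 1.3 1.1 4. ]
  near face at 75 (-144.8-4.5j)
  near face at -75 (-121.8-152.7j)
```

Request:
play_rows --motion '[{"fingers": 1, "translation": [0, 1, 0], "roll": 0}, {"fingers": 1, "translation": [0, 2, 0], "roll": 0}, {"fingers": 1, "translation": [0, 2.6, 0], "roll": 0}, {"fingers": 1, "translation": [0, 3, 0], "roll": 0}, {"fingers": 1, "translation": [0, 3.4, 0], "roll": 0}, {"fingers": 1, "translation": [0, 3.8, 0], "roll": 0}, {"fingers": 1, "translation": [0, 4.2, 0], "roll": 0}, {"fingers": 1, "translation": [0, 4.6, 0], "roll": 0}, {"fingers": 1, "translation": [0, 5, 0], "roll": 0}, {"fingers": 1, "translation": [0, 5.4, 0], "roll": 0}, {"fingers": 1, "translation": [0, 5.8, 0], "roll": 0}, {"fingers": 1, "translation": [0, 6.2, 0], "roll": 0}, {"fingers": 1, "translation": [0, 6.6, 0], "roll": 0}, {"fingers": 1, "translation": [0, 6.9, 0], "roll": 0}, {"fingers": 1, "translation": [0, 6.9, 0], "roll": 0}]'

```text
clock: 8.52
eef_pos: [0.559, -0.0572, 0.0441]
tool_rot: [0.738, 0.675, -0.001, -0.003]
ft_force: [-4.4, 2.8, 1.3]
grip_width: -0.0002
```

```bash
python3 -c "
from h import *
pose((-66-78j,-.08))"
```

```text
t 8.52 tcp -119.1 -6.3 F [-4.4  2.8  1.3]
  box side (-177.84342486305275+219.86945102023654j)
  box side (-188.22133702294124+128.50164896573452j)
  box top (-96.08787186823731+209.8335411195099j)
  box top (-106.3219321700896+119.889098725692j)
  box top (-177.1477105370554+219.14852411724635j)
  box top (-187.09814166381452+128.34766009735722j)
chest (-61.5-79.8j) th deg -3.52 left lead mm 12.3 n 5 res [4.5 1.2 0.9 4.2 0.9]
  near face at 75 (-106.8-1.8j)
  near face at -75 (-116-151.6j)
```

Request:
play_rows --motion '[{"fingers": 1, "translation": [0, 0.4, 0], "roll": 0}, {"fingers": 1, "translation": [0, 0.8, 0], "roll": 0}, {"fingers": 1, "translation": [0, 1.0, 0], "roll": 0}, {"fingers": 1, "translation": [0, 1.0, 0], "roll": 0}, {"fingers": 1, "translation": [0, 0, 0], "roll": 0}, {"fingers": 1, "translation": [0, -2, 0], "roll": 0}, {"fingers": 1, "translation": [0, -4.2, 0], "roll": 0}, {"fingers": 1, "translation": [-3.5, -4.2, 0], "roll": 0}, {"fingers": 1, "translation": [-7, -4.2, 0], "roll": 0}, {"fingers": 1, "translation": [-10.5, -4.2, 0], "roll": 0}, {"fingers": 1, "translation": [-14, -4.2, 0], "roll": 0}, {"fingers": 1, "translation": [-15.2, -4.2, 0], "roll": 0}, {"fingers": 1, "translation": [-15.2, -4.2, 0], "roll": 0}]'

```text
clock: 9.7
eef_pos: [0.5058, -0.2093, 0.0453]
tool_rot: [0.74, 0.672, -0.0, 0.001]
ft_force: [0.1, -0.4, -0.3]
grip_width: 0.0004
```

```bash
python3 -c "
from h import *
pose((-58-80j,-.1))"
```

```text
t 9.7 tcp -158.3 -162.6 F [ 0.1 -0.4 -0.3]
  box top (-96.1018163604554+210.06895024672707j)
  box top (-106.30798471909459+119.65516482211505j)
  box top (-177.1477105370554+219.14852411724635j)
  box top (-187.08385737071532+128.11582110507882j)
chest (-58.5-82.2j) th deg -5.26 left lead mm 18.3 n 7 res [1.3 1.4 0.2 0.4 0.6 0.2 0.6]
  near face at 75 (-101.4-2.9j)
  near face at -75 (-115.2-152.3j)
```

Request:
play_rows --motion '[{"fingers": 1, "translation": [0, 1, 0], "roll": 0}, {"fingers": 1, "translation": [0, 2, 0], "roll": 0}, {"fingers": 1, "translation": [0, 2.6, 0], "roll": 0}, {"fingers": 1, "translation": [0, 3, 0], "roll": 0}, {"fingers": 1, "translation": [0, 3.4, 0], "roll": 0}, {"fingers": 1, "translation": [0, 3.8, 0], "roll": 0}, {"fingers": 1, "translation": [0, 4.2, 0], "roll": 0}, {"fingers": 1, "translation": [0, 4.6, 0], "roll": 0}, {"fingers": 1, "translation": [0, 4.6, 0], "roll": 0}]'

```text
clock: 10.55
eef_pos: [0.55, -0.2098, 0.0448]
tool_rot: [0.738, 0.674, -0.002, -0.001]
ft_force: [-4.9, -2.0, 2.1]
grip_width: 0.0002
```

```bash
python3 -c "
from h import *
pose((-55-80j,0.))"
```

```text
t 10.55 tcp -114.2 -159.1 F [-4.9 -2.   2.1]
  box side (-177.83660668723314+220.3603792741236j)
  box side (-187.99923631524476+128.4952432211517j)
  box top (-96.08787186823731+209.8335411195099j)
  box top (-106.29403743004073+119.4212336347007j)
  box top (-177.1477105370554+219.14852411724635j)
  box top (-187.3175426061648+128.10156894845193j)
chest (-51.8-80.2j) th deg -0.09 left lead mm 0.3 n 6 res [0.9 1.6 2.9 0.6 1.4 1.1]
  near face at 75 (-101.7-5.1j)
  near face at -75 (-102-155.1j)
```

Request:
play_rows --motion '[{"fingers": 1, "translation": [0, 0.1, 0], "roll": 0}, {"fingers": 1, "translation": [0, 0.2, 0], "roll": 0}, {"fingers": 1, "translation": [0, 0.2, 0], "roll": 0}, {"fingers": 1, "translation": [0, -1, 0], "roll": 0}, {"fingers": 1, "translation": [0, -4, 0], "roll": 0}, {"fingers": 1, "translation": [0, -5, -3], "roll": 0}, {"fingers": 1, "translation": [0, -6, -7], "roll": 0}, {"fingers": 1, "translation": [0, -9, -10], "roll": 0}, {"fingers": 1, "translation": [0, -12, -13], "roll": 0}, {"fingers": 1, "translation": [0, -15, -16], "roll": 0}, {"fingers": 1, "translation": [0, -18, -19], "roll": 0}, {"fingers": 1, "translation": [0, -20, -20], "roll": 0}, {"fingers": 1, "translation": [0, -20, -20], "roll": 0}, {"fingers": 1, "translation": [0, -20, -20], "roll": 0}]'

```text
clock: 11.82
eef_pos: [0.3531, -0.1915, 0.2465]
tool_rot: [0.738, 0.675, 0.001, 0.002]
ft_force: [-0.8, -1.0, -0.8]
grip_width: -0.0001
```

```bash
python3 -c "
from h import *
pose((-51-80j,0.)); look('end')"
```

```text
t 11.82 tcp -312.0 -158.7 F [-0.8 -1.  -0.8]
  box side (-177.5950942845898+220.35319057764636j)
  box side (-97.12724281421325+213.5565521949322j)
  box side (-188.22350727728656+128.0864729198614j)
  box side (-105.93127299776492+120.34938173322709j)
  box top (-96.1018163604554+210.06895024672707j)
  box top (-106.28009030292539+119.18730516340139j)
  box top (-177.1477105370554+219.14852411724635j)
  box top (-187.08385737071532+128.11582110507882j)
chest (-51.8-79.4j) th deg -0.12 left lead mm 0.4 n 8 res [0.6 1.7 0.2 0.1 1.  0.8 1.  0.5]
  near face at 75 (-101.7-4.3j)
  near face at -75 (-102-154.3j)
t 11.92 tcp batten x,y mm -311.6 -158.6 z 0.2449 F [ 0.3 -0.1 -0.4]
area 1847.0 centre to face x,y [-141.3  169.8] lead left mm per 200 23.2 len 109.0 corners [[-98.0, 110.0], [-197.0, 121.0], [-85.0, 219.0], [-185.0, 229.0]]
area 3340.0 centre to face x,y [-52.3 -79.5] lead left mm per 200 -1.0 len 199.0 corners [[-3.0, -180.0], [-101.0, -178.0], [-3.0, 20.0], [-102.0, 20.0]]
```

View pics/end.png

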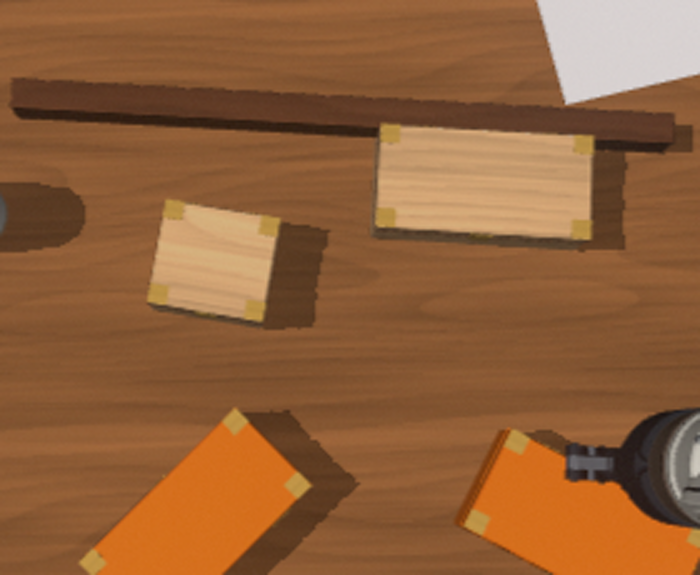

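The picture shows the chest against the batten and square to it, from (380,125) to (593,240) in the crop. The short box is unmoved and the arm is clear.

```bash
python3 -c "
from workcell import bot
print(bot.job_done(), bot.get_obs()['clock'])"
```

```text
the job is handed in; nothing more can be done
the job is handed in; nothing more can be done
```

I walked the chest home to the batten with four alternating end pushes and handed the job in at about 12 s of the 48 s allowed. No verdict was reported.

| Push | End pushed | Lead after the push |
|---|---|---|
| 1 | left | left ahead by 35 mm |
| 2 | right | right ahead by 31 mm |
| 3 | left | left ahead by 18 mm; its far-left corner reached the batten |
| 4 | right | square, then a final small nudge |

- **Chest:** its far side measures about 2 mm from the batten face, which is about the camera calibration error. It is square to within 0.3° and about 13 cm right of the batten's middle. The greatest slew I measured was about 10°.
- **Bystanders:** the short box measures the same as at the start, to about 1 mm. I did not re-measure the jar, but no move went near it.
- **Arm:** at hand-in it was about 20 cm clear of the chest and touching nothing. The wrist force read at the end of each move was at most about 6 N.

The third push fell short of the 3 to 4 cm lead you asked for, because the chest met the batten first. Some brass-corner fits disagreed by up to 4 mm while the arm covered part of the view. The final unobstructed fit agreed within 2 mm.

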